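# Check-weigh a copper offcut with a clip-on counterweight

### The job

With the balance arrested, first lay the copper handle offcut in the blue pan of the beam balance, then squeeze the sprung clip weight off its stand and let it close over the top edge of the upright steel plate at the other end of the beam, so that it grips the plate straight and by itself. Then push the red arrest lever fully over to free the beam, take your hand off and leave it alone for about two seconds while it settles level, and push the lever fully back to arrest it again, leaving offcut and clip in place. Do not free the beam before both are in place, and do not disturb the hammer, brass spout and copper rim lying about.

Things in the scene. Friction and masses are not known exactly. Their poses are not given: they have to be found in the camera images.
- balance: Beam balance, fixed to the bench. Green base 150 (x) by 300 mm (y), 16 mm thick; origin under its centre, z up, x away from the robot at yaw 0, y along the brass beam, which is 320 mm long, pivoted 95 mm up in the middle between cheeks 106 mm tall. Pan at the +y end, upright plate at the -y end, each 140 mm from the middle. Arrested, both ends are level.
- pan (a point): Middle of the pan's inner floor, 110 mm above the bench. The pan is an open blue tray, inside 174 mm (its x) by 94 mm (its y), rim 13 mm above the floor, walls 3 mm. Axes as the balance's (moves with the beam).
- edge (a point): Middle of the upper edge of the upright steel plate, 165 mm above the bench. The plate is 6 mm thick (along its y), 100 mm wide (along its x) and its face goes 58 mm down from this edge to a foot 30 mm wide in y. Axes as the balance's (moves with the beam).
- stand: Clip stand, fixed to the bench: grey foot 130 by 110 by 14 mm with an upright steel plate 6 mm thick (along its y) and 90 mm wide (along its x), upper edge 75 mm above the bench. Origin under its centre, on the bench; z up. At the start the clip grips the middle of this plate, the clip's axes along the stand's.
- clip: Sprung clip weight, 250 g, 102 mm tall, 36 mm wide along its x. Origin on its hinge pin (12 mm diameter, along x); z up. At the start it grips the stand's plate, jaws down, pin 22 mm above that plate's edge. Rubber-faced jaws: tips 45 mm below the pin, pads 24 mm tall. A plate can enter up to the pin, 39 mm from the tips; put it in at least 12 mm. Let go, the jaws close.
- offcut: Copper handle offcut, 250 g: round bar 16 mm thick, straight for 124 mm along its x, with both ends bent 28 mm toward its +y; lies flat, 140 mm by 44 mm over all. Origin on the bench under the middle of the straight part (the bar's axis is 8 mm above it); z up.
- beam (a joint): Beam angle, rad: 0 level; positive with the pan end up. Near 0 when arrested. Free, it settles near level (within 0.1) in about a second when both offcut and clip are on, and tips about 0.17 onto its stops when one is missing.
- lever (a joint): Arrest lever angle, rad: 0 beam arrested (lever leans 0.5 rad toward the balance's +y), 1.0 beam free (leans 0.5 rad toward -y). Stays where it is left; about 2 N at the knob moves it. Stops at 0 and 1.0.
- knob (a point): Centre of the lever's red ball knob, 24 mm diameter. The lever turns about an axis along the balance's x, 33 mm above the bench in the plane y = 0 of the balance and 110 mm in front of its middle (toward -x); the knob is 85 mm from that axis. Push with the fingertips level with the ball.
- hammer: Iron hand hammer with a handle, 200 mm, lying on the bench; leave alone.
- spout: Bent brass spout, about 150 mm long, 22 mm thick, lying on the bench; leave alone.
- rim: Cracked copper tray rim, an arc about 160 mm across, 12 mm thick, lying on the bench; leave alone.
- handles (a point): Point midway between the clip's two flat red handles, 40 mm above the pin, where to squeeze. The handles are 28 mm wide, end 57 mm above the pin and are splayed: outer faces 61 mm apart (along the clip's y) at the top, 52 mm here. Squeezed along y (8 to 12 N each) they stop upright, 30 mm apart, and the jaw tips open to about 29 mm.
Not all that is in view belongs to the job. Of the things that look like the clip, the middle-sized one is meant.

How it is judged:
By the outcome, as a careful person would: the job done as asked, in the order asked, and still so for the second after the job is handed in, with the robot touching nothing.
It also fails if it takes over 72 s, if anything falls off the work surface, if the arm or the gripper's body presses on something with over 40 N, if the wrist force passes 120 N, or if a joint passes its speed limit or range.

### The arm

A 6-joint arm with a two-finger parallel gripper is mounted at the origin on the work surface. World frame = base frame: x ahead of the robot, y to its left, z up, the work surface at z = 0. Lengths are in m, angles in degrees, forces in N, time in s.
With the tool pointing down it reaches from about 0.3 to 0.75 m from the base axis. Payload 8.5 kg.
Tool frame: the origin (TCP) lies at the very end of the fingers, on their centre line; the grasp point (between the pads) lies 19 mm behind it; x points along the fingers, y is the direction in which the jaws open and shut, and the axes are right-handed (so a half turn about x gives the same grasp; the last joint's range is limited). The gripper opens to 85 mm and grips with 20 to 120 N. Pads are 22 mm wide; open, the fingers measure 114 mm over their backs; the gripper's body (76 mm by 85 mm) begins 54 mm behind the grasp point. The pads swing forward as they close: fully open they stand 13 mm farther back than shut.
Start: joints at [-82.466, 21.807, 74.336, -0, 83.858, -12.336], TCP at [0.187, -0.517, 0.231] pointing down, gripper open.
Joint ranges: [-178.18, 178.18], [-50.72, 133.34], [12.68, 142.11], [-81.47, 261.47], [9.98, 163.14], [-165.26, 165.26]. Speed limits (degrees/s): [136.94, 136.94, 180, 180, 180, 180].

### API

Orientations are given as a 3x3 rotation matrix whose columns are the frame's x, y, z axes.
In Python, from rig import sensors, cams, env gives the robot as it stands.
- The arm moves only by the shell command python3 -m crank 'ROWS' [FORCE]. ROWS is a JSON object of lists of equal length, an entry for each row: "hand": the closure in counts, from 0 (fully open) to 255 (shut); "translation": the shift along the tool's x, y, z in m, a list of three; "dr": the turn, a rotation vector about the tool's x, y, z in rad, a list of three. A call has 1 to 5 rows; each row is the pose to reach, as a shift and turn from the pose commanded when the call began, along the tool's axes at that moment; what a row does not reach only later rows make up. A row lasts 1/10 s, in which the tool goes at most 50 mm and 8.59 degrees, less where a joint would pass 70% of its speed; a pose out of reach is approached as far as the arm can. A call with a gripper value outside its range is refused whole. The fingers move at their own pace and stop on an object; FORCE is the grip in N (left out, the last holds). Time passes only in rows, so rows that repeat a pose let the fingers close. It gives the time, the measured TCP pose, the force and the opening at its end, in the units of the state.
- sensors.observe(): the state, without advancing time (a new reading comes with each control period).
- cams.get_image(name): name is "side" or "top" or "wrist"; returns (picture, depth): 480x640x3 uint8, blue, green, red; 480x640 float32, m along the optical axis (not along the pixel's ray), 0 where there is no reading.
- cams.calibration(name): a dict with "vertical_fov" (degrees; the focal length in pixels is half the picture's height over the tangent of half this angle, whatever the lens; pixels are square), "cx", "cy" (the principal point, pixels), "distortion" ([k1, k2, p1, p2, k3] as OpenCV has them; the pictures are not rectified), "extrinsics" (4x4, takes a point from camera to world coordinates). Camera axes: x right, y down, z forward; pixel columns grow to the right and rows downward; lengths in m; the calibration is good to about 2 mm. A picture is of the moment at which its call begins: read the wrist's pose just before it. calibration takes no time and is no camera call; for the wrist camera it gives the pose at the moment of the call.
- env.close_job(): hands the job in, once; it reports no verdict.
The state is a dict: "time_s": time; "q": joint angles; "qvel": joint speeds; "joint_efforts": joint torques, N m; "position": TCP position; "tool_rot": TCP orientation; "ft_force": force on the tool from outside, world axes, zero at the start; "wrist_torque": the same for the moment, N m; "grip_width": finger opening in m.
Only numpy, scipy, OpenCV 4.12 (cv2) and the standard library are available. Lean on these libraries where they do the work, as an engineer would, in place of code of your own. Each camera call takes 0.05 s, during which the arm holds its last target. There are 200 camera calls.

## Working session

There is one attempt and no reset: what is moved stays moved. The work goes in short steps, Python scripts to look and compute and a shell command to move; the robot and the scene stay as the last step left them, time stands still between calls to the robot, and variables do not carry over. Pictures are saved under pics/ and viewed, about 8 in all and at most 12, crops included, and the job is handed in when it is done.

```bash
mkdir -p pics; cat > h.py <<'E'
import numpy as np,cv2
from rig import sensors,cams,env
def cal(n):
    c=cams.calibration(n);f=240/np.tan(np.radians(c["vertical_fov"]/2))
    return np.array([[f,0,c["cx"]],[0,f,c["cy"]],[0,0,1.]]),np.array(c["distortion"],float),np.array(c["extrinsics"],float)
def rays(n,px):
    K,d,T=cal(n);u=cv2.undistortPoints(np.array(px,float).reshape(-1,1,2),K,d).reshape(-1,2)
    r=np.c_[u,np.ones(len(u))]
    return T[:3,3],r@T[:3,:3].T   # scaled: z=1
def onplane(n,px,z):
    o,r=rays(n,px);return o+r*((z-o[2])/r[:,2])[:,None]
def bydepth(n,px,D):
    o,r=rays(n,px);return o+r*np.array([D[int(p[1]),int(p[0])] for p in px])[:,None]
def proj(n,P):
    K,d,T=cal(n);R=T[:3,:3].T
    return cv2.projectPoints(np.array(P,float).reshape(-1,1,3),cv2.Rodrigues(R)[0],-R@T[:3,3],K,d)[0].reshape(-1,2)
E
python3 - <<'E'
from h import *
s=sensors.observe();print(s)
for n in("top","side"):
    I,D=cams.get_image(n);cv2.imwrite(f"pics/{n}0.png",I);np.save(f"pics/{n}0.npy",D)
    K,d,T=cal(n);print(n,K[0,0],d,T.round(3))
E
```

```text
{'time_s': 0.0, 'q': array([-8.24656827e+01,  2.18415613e+01,  7.43883738e+01, -3.70054376e-04,
        8.38573333e+01, -1.23373215e+01]), 'qvel': array([-0.00264215,  0.01116936, -0.00898238,  0.1196636 ,  0.11582514,
        0.07349548]), 'joint_efforts': array([ 5.40308338e-04, -4.48462737e+01, -2.31281233e+01, -1.20295699e-04,
        4.76595364e-03,  2.52941412e-06]), 'position': array([ 0.18689301, -0.51693962,  0.23068512]), 'tool_rot': array([[-2.06077651e-04,  3.39914570e-01, -9.40456295e-01],
       [ 1.50912831e-03, -9.40455138e-01, -3.39914483e-01],
       [-9.99998840e-01, -1.48931800e-03, -3.19167915e-04]]), 'ft_force': array([ 0.0933165 , -0.42352857,  0.2734875 ]), 'wrist_torque': array([-0.01130728,  0.03209296, -0.00293608]), 'grip_width': 0.08527674565328765}
top 591.5366812165231 [-0.05740483  0.          0.          0.          0.        ] [[ 1.400e-02 -9.960e-01  9.100e-02  4.080e-01]
 [-1.000e+00 -1.300e-02  2.000e-03 -1.100e-02]
 [-1.000e-03 -9.100e-02 -9.960e-01  1.437e+00]
 [ 0.000e+00  0.000e+00  0.000e+00  1.000e+00]]
side 547.3232797757256 [-0.14180135  0.          0.          0.          0.        ] [[-0.98  -0.104  0.169  0.314]
 [-0.198  0.607 -0.77   0.904]
 [-0.022 -0.788 -0.615  0.859]
 [ 0.     0.     0.     1.   ]]
```

View pics/top0.png

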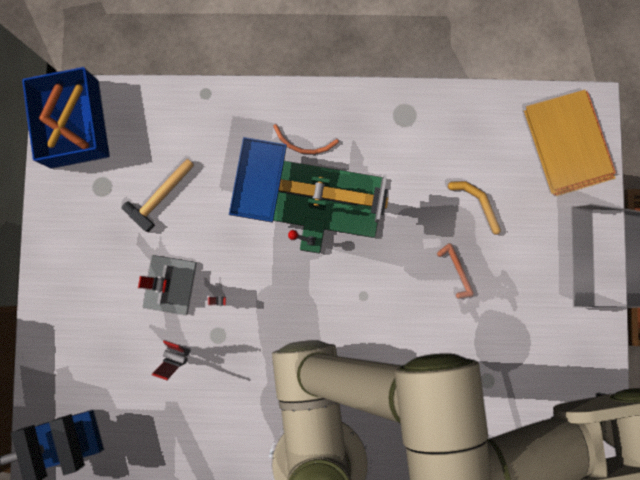

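View pics/side0.png

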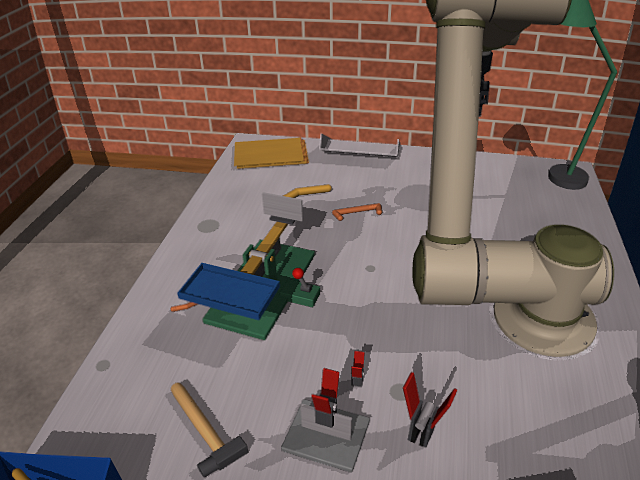

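Top view: the balance is at about (320,195), with the pan at (258,180), the plate at (383,195) and the red knob at (293,236). 
- **Offcut candidates:** copper U at (460,270), copper rim at (305,145), brass spout at (475,205), and a copper piece in the bin at (55,110). I choose (460,270).
- **Clip candidates:** the one gripping the stand at (165,283), a small one at (217,298) and a large one at (172,360). I choose the middle-sized one on the stand.

```bash
python3 - <<'E'
from h import *
I=cv2.imread("pics/top0.png");D=np.load("pics/top0.npy");S=cv2.imread("pics/side0.png")
H=cv2.cvtColor(I,cv2.COLOR_BGR2HSV)
def comp(m,box):
    x0,y0,x1,y1=box;k=np.zeros_like(m);k[y0:y1,x0:x1]=m[y0:y1,x0:x1];v,u=np.nonzero(k);return np.c_[u,v].astype(float)
def rect(P):
    r=cv2.minAreaRect(P[:,:2].astype(np.float32)*1000);b=cv2.boxPoints(r);return np.array(r[0]).round(1),np.array(r[1]).round(1),round(r[2],1),b.round(0).tolist()
blue=cv2.inRange(H,(100,120,30),(130,255,255));P=onplane("top",comp(blue,(220,130,295,230)),.120);print("pan",rect(P))
green=cv2.inRange(H,(45,60,20),(90,255,255));P=onplane("top",comp(green,(270,140,400,262)),.016);print("base",rect(P))
red=cv2.inRange(H,(0,170,60),(6,255,255))|cv2.inRange(H,(172,150,60),(180,255,255))
q=comp(red,(285,225,302,245));print("knob",q.mean(0),len(q),onplane("top",q.mean(0),.108))
cop=cv2.inRange(H,(3,90,80),(14,255,255));q=comp(cop,(430,235,480,305));P=onplane("top",q,.008);print("off",len(q),rect(P),P.mean(0))
# clip reds by depth
q=comp(red,(130,265,205,300));P=bydepth("top",q,D)
print("clipred",len(q));
for i in range(0,len(q),max(1,len(q)//25)):print(q[i],P[i].round(3))
# plate edges by depth height
vv,uu=np.mgrid[140:260,340:410];q=np.c_[uu.ravel(),vv.ravel()].astype(float);P=bydepth("top",q,D);m=(P[:,2]>.155)&(P[:,2]<.18);print("plate",m.sum(),rect(P[m]),P[m].mean(0))
vv,uu=np.mgrid[245:325,125:210];q=np.c_[uu.ravel(),vv.ravel()].astype(float);P=bydepth("top",q,D);
for a,b in((.009,.019),(.068,.08),(.1,.17)):
    m=(P[:,2]>a)&(P[:,2]<b);print("stand",a,m.sum(),rect(P[m]),P[m].mean(0))
a=cv2.resize(I[235:385,120:270],(600,600),interpolation=cv2.INTER_CUBIC)
b=cv2.resize(I[235:310,430:485],(200,273),interpolation=cv2.INTER_CUBIC);c=np.zeros((600,800,3),np.uint8);c[:,:600]=a;c[:273,600:]=b;
cv2.imwrite("pics/crop.png",c)
E
```

```text
pan (array([658.6, 148.7]), array([ 99.8, 177. ]), 80.9, [[563.0, 114.0], [738.0, 85.0], [754.0, 184.0], [579.0, 212.0]])
base (array([604.5,  -7.3]), array([249.1, 206.8]), 81.5, [[484.0, -115.0], [688.0, -146.0], [725.0, 101.0], [521.0, 131.0]])
knob [292.66129032 234.56451613] 62 [[0.53538589 0.06819899 0.108     ]]
off 412 (array([ 460.6, -318.9]), array([133.6,  41.6]), 24.9, [[391.0, -328.0], [409.0, -366.0], [530.0, -310.0], [512.0, -272.0]]) [ 0.4661651  -0.32468004  0.008     ]
clipred 59
[140. 277.] [0.434 0.398 0.151]
[140. 278.] [0.432 0.398 0.15 ]
[140. 279.] [0.429 0.397 0.152]
[165. 279.] [0.431 0.356 0.102]
[141. 280.] [0.427 0.397 0.145]
[165. 280.] [0.428 0.34  0.159]
[140. 281.] [0.425 0.397 0.152]
[164. 281.] [0.426 0.344 0.151]
[166. 281.] [0.426 0.341 0.149]
[141. 282.] [0.423 0.396 0.147]
[164. 282.] [0.424 0.343 0.155]
[166. 282.] [0.424 0.339 0.155]
[148. 283.] [0.421 0.389 0.12 ]
[164. 283.] [0.421 0.343 0.157]
[139. 284.] [0.418 0.4   0.149]
[163. 284.] [0.42  0.36  0.101]
[165. 284.] [0.419 0.342 0.152]
[140. 285.] [0.416 0.398 0.148]
[144. 285.] [0.417 0.
[... 342 characters left out ...]
 [0.404 0.343 0.152]
plate 139 (array([ 616.4, -126.8]), array([  6.3, 101. ]), 80.9, [[566.0, -122.0], [666.0, -138.0], [667.0, -132.0], [567.0, -116.0]]) [ 0.61555595 -0.12644669  0.16387312]
stand 0.009 1643 (array([415.7, 380. ]), array([156.2, 140.2]), 81.9, [[335.0, 312.0], [474.0, 293.0], [496.0, 447.0], [357.0, 467.0]]) [0.41828342 0.36523753 0.01346509]
stand 0.068 107 (array([412.1, 316.4]), array([116.7,  89. ]), 81.9, [[360.0, 265.0], [448.0, 252.0], [464.0, 368.0], [376.0, 380.0]]) [0.41717706 0.36195331 0.0732867 ]
stand 0.1 315 (array([418.6, 370.5]), array([62.8, 34.3]), 88.2, [[400.0, 340.0], [435.0, 339.0], [437.0, 401.0], [402.0, 402.0]]) [0.42075342 0.38009501 0.1245652 ]
```

View pics/crop.png

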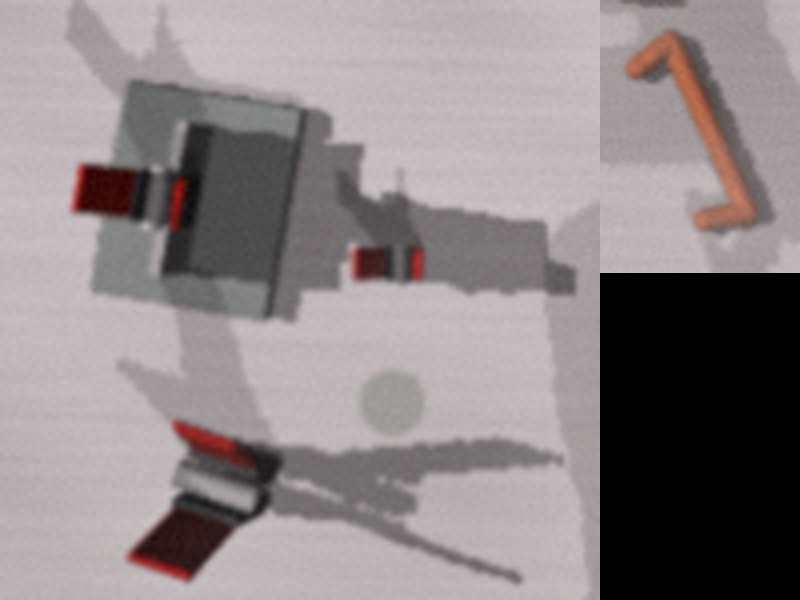

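The crop confirms it: the clip on the grey stand is the middle of three sizes. The offcut is straight on its -y side with its legs toward +y. All the sizes agree (pan 177x100 outside, plate 101x6 at z .164, knob within 1 mm of prediction).

```bash
cat >> h.py <<'E'
from scipy.spatial.transform import Rotation as Ro
def down(yaw):
    a=np.radians(yaw);y=np.array([np.cos(a),np.sin(a),0]);x=np.array([0,0,-1.]);return np.c_[x,y,np.cross(x,y)]
def plan(*w):
    s=sensors.observe();p,R=s["position"],s["tool_rot"]
    print("t",round(s["time_s"],2),"p",p.round(4),"yaw",round(np.degrees(np.arctan2(R[1,1],R[0,1])),1),"f",s["ft_force"].round(1),"w",round(s["grip_width"],4))
    for x,y,z,yaw in w:
        q=np.array([x,y,z]);R2=down(yaw);print("  ",(R.T@(q-p)).round(4).tolist(),Ro.from_matrix(R.T@R2).as_rotvec().round(3).tolist(),"rows",round(max(np.linalg.norm(q-p)/.05,np.degrees(np.linalg.norm(Ro.from_matrix(R.T@R2).as_rotvec()))/8.59),1));p,R=q,R2
E
python3 -c "
from h import *
plan((.33,-.42,.22,-65),(.4665,-.3316,.16,-65))"
```

```text
t 0.1 p [ 0.1869 -0.517   0.2307] yaw -70.1 f [-0.5  0.1  0.3] w 0.0857
   [0.0109, -0.0426, -0.1675] [-0.09, -0.0, 0.001] rows 3.5
   [0.06, -0.0224, -0.1611] [0.0, 0.0, 0.0] rows 3.5
```

```bash
python3 -m crank '{"hand":[0,0,0,0,0],"translation":[[0.0109,-0.0426,-0.1675],[0.0109,-0.0426,-0.1675],[0.0109,-0.0426,-0.1675],[0.0109,-0.0426,-0.1675],[0.0109,-0.0426,-0.1675]],"dr":[[-0.09,0,0],[-0.09,0,0],[-0.09,0,0],[-0.09,0,0],[-0.09,0,0]]}' 30
python3 -m crank '{"hand":[0,0,0,0,0],"translation":[[0.06,-0.0224,-0.1611],[0.06,-0.0224,-0.1611],[0.06,-0.0224,-0.1611],[0.06,-0.0224,-0.1611],[0.06,-0.0224,-0.1611]],"dr":[[0,0,0],[0,0,0],[0,0,0],[0,0,0],[0,0,0]]}'
python3 - <<'E'
from h import *
plan()
I,D=cams.get_image("wrist");cv2.imwrite("pics/w1.png",I)
H=cv2.cvtColor(I,cv2.COLOR_BGR2HSV);m=cv2.inRange(H,(3,90,60),(14,255,255))
n,l,st,_=cv2.connectedComponentsWithStats(m);k=1+st[1:,4].argmax();v,u=np.nonzero(l==k);print(st[k])
P=onplane("wrist",np.c_[u,v],.008);r=cv2.minAreaRect((P[:,:2]*1000).astype(np.float32));print(r)
E
```

```text
time_s: 0.6
position: [0.332, -0.4182, 0.22]
tool_rot: [[-0.0, 0.427, -0.904], [0.001, -0.904, -0.427], [-1.0, -0.001, -0.0]]
ft_force: [-0.8, 0.4, -0.4]
grip_width: 0.0854
time_s: 1.1
position: [0.4674, -0.3304, 0.1588]
tool_rot: [[-0.002, 0.426, -0.905], [0.002, -0.905, -0.426], [-1.0, -0.003, 0.001]]
ft_force: [0.1, -0.2, 0.8]
grip_width: 0.0855
t 1.1 p [ 0.4674 -0.3304  0.1588] yaw -64.8 f [ 0.1 -0.2  0.8] w 0.0855
[ 282  144   50  152 3441]
((459.0440979003906, -323.6153259277344), (139.1556396484375, 42.248348236083984), 24.349620819091797)
```

View pics/w1.png

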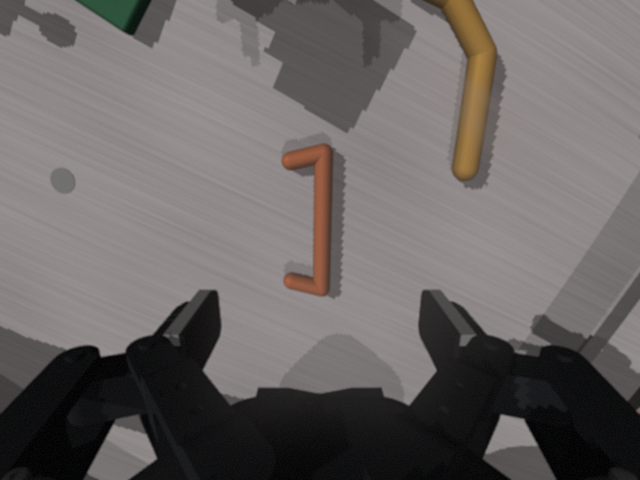

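The wrist view shows the offcut at about (310,220), straight side right, spout well clear. The size fits (139x42), so I grasp now.

```bash
python3 -m crank '{"hand":[0,0,0,0,0],"translation":[[0.05,0.0032,0.0037],[0.1,0.0032,0.0037],[0.13,0.0032,0.0037],[0.148,0.0032,0.0037],[0.155,0.0032,0.0037]],"dr":[[0.01,0,0],[0.01,0,0],[0.01,0,0],[0.01,0,0],[0.01,0,0]]}' 40
python3 -m crank '{"hand":[210,255,255,255,255],"translation":[[0,0,0],[0,0,0],[0,0,0],[0,0,0],[0,0,0]],"dr":[[0,0,0],[0,0,0],[0,0,0],[0,0,0],[0,0,0]]}' 40
python3 -m crank '{"hand":[255,255,255,255,255],"translation":[[0,0,0],[0,0,0],[0,0,0],[-0.05,0,0],[-0.1,0,0]],"dr":[[0,0,0],[0,0,0],[0,0,0],[0,0,0],[0,0,0]]}'
python3 -m crank '{"hand":[255,255,255,255,255],"translation":[[-0.05,0,0],[-0.1,0,0],[-0.15,0,0],[-0.15,0,0],[-0.15,0,0]],"dr":[[0,0,0],[0,0,0],[0,0,0],[0,0,0],[0,0,0]]}'
python3 - <<'E'
from h import *
plan((.56,-.1,.24,-82),(.6567,.143,.22,-98.7))
I,D=cams.get_image("wrist");cv2.imwrite("pics/w2.png",I[150:,120:520])
E
```

```text
time_s: 1.65
position: [0.4628, -0.3373, 0.0041]
tool_rot: [[-0.002, 0.412, -0.911], [0.002, -0.911, -0.412], [-1.0, -0.002, 0.001]]
ft_force: [-0.2, -0.0, 0.1]
grip_width: 0.0854
time_s: 2.15
position: [0.4646, -0.3364, 0.0062]
tool_rot: [[0.001, 0.414, -0.91], [-0.001, -0.91, -0.414], [-1.0, 0.001, -0.0]]
ft_force: [-1.3, 0.9, 5.9]
grip_width: 0.0142
time_s: 2.65
position: [0.4639, -0.3355, 0.1057]
tool_rot: [[-0.003, 0.414, -0.91], [0.003, -0.91, -0.414], [-1.0, -0.004, 0.001]]
ft_force: [1.5, -1.0, -2.3]
grip_width: 0.014
time_s: 3.15
position: [0.4644, -0.3361, 0.2557]
tool_rot: [[0.001, 0.414, -0.91], [-0.001, -0.91, -0.414], [-1.0, 0.001, -0.0]]
ft_force: [0.1, 0.5, -3.0]
grip_width: 0.0142
t 3.15 p [ 0.4644 -0.3361  0.2557] yaw -65.5 f [ 0.1  0.5 -3. ] w 0.0142
   [0.0156, -0.1753, -0.1848] [0.287, -0.0, -0.001] rows 5.1
   [0.02, -0.2272, -0.1296] [0.291, 0.0, 0.0] rows 5.2
```

View pics/w2.png

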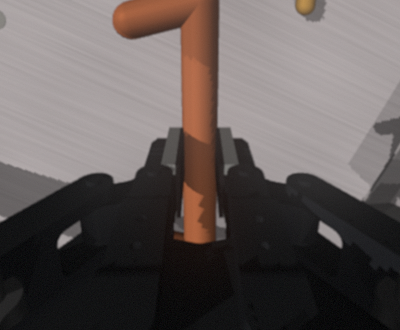

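```bash
python3 -m crank '{"hand":[255,255,255,255,255],"translation":[[0.0156,-0.17,-0.18],[0.0156,-0.17,-0.18],[0.0156,-0.17,-0.18],[0.0156,-0.17,-0.18],[0.0156,-0.17,-0.18]],"dr":[[0.28,0,0],[0.28,0,0],[0.28,0,0],[0.28,0,0],[0.28,0,0]]}'
python3 -m crank '{"hand":[255,255,255,255,255],"translation":[[0,-0.2,-0.12],[0,-0.2,-0.12],[0,-0.2,-0.12],[0,-0.2,-0.12],[0,-0.2,-0.12]],"dr":[[0.29,0,0],[0.29,0,0],[0.29,0,0],[0.29,0,0],[0.29,0,0]]}'
python3 - <<'E'
from h import *
plan((.6578,.1438,.16,-98.7))
I,D=cams.get_image("wrist");cv2.imwrite("pics/w3.png",I);np.save("pics/w3.npy",D)
H=cv2.cvtColor(I,cv2.COLOR_BGR2HSV);m=cv2.inRange(H,(100,120,30),(130,255,255))
n,l,st,_=cv2.connectedComponentsWithStats(m);k=1+st[1:,4].argmax();v,u=np.nonzero(l==k);print(st[k])
P=onplane("wrist",np.c_[u,v],.120);print(cv2.minAreaRect((P[:,:2]*1000).astype(np.float32)))
I,D=cams.get_image("top");np.save("pics/top1.npy",D)
H=cv2.cvtColor(I,cv2.COLOR_BGR2HSV);cv2.imwrite("pics/top1.png",I)
E
```

```text
time_s: 3.7
position: [0.5571, -0.1064, 0.2376]
tool_rot: [[-0.004, 0.146, -0.989], [0.002, -0.989, -0.146], [-1.0, -0.002, 0.004]]
ft_force: [0.5, -0.5, -2.1]
grip_width: 0.0139
time_s: 4.2
position: [0.6466, 0.1096, 0.2372]
tool_rot: [[-0.005, -0.142, -0.99], [0.0, -0.99, 0.142], [-1.0, 0.0, 0.005]]
ft_force: [0.1, -0.9, -2.1]
grip_width: 0.0139
t 4.2 p [0.6466 0.1096 0.2372] yaw -98.1 f [ 0.1 -0.9 -2.1] w 0.0139
   [0.0771, -0.0355, -0.0066] [0.01, 0.005, -0.0] rows 1.7
[  196   100   134   222 17644]
((661.6525268554688, 154.3255615234375), (97.01557922363281, 179.0082550048828), 81.42573547363281)
```

View pics/w3.png

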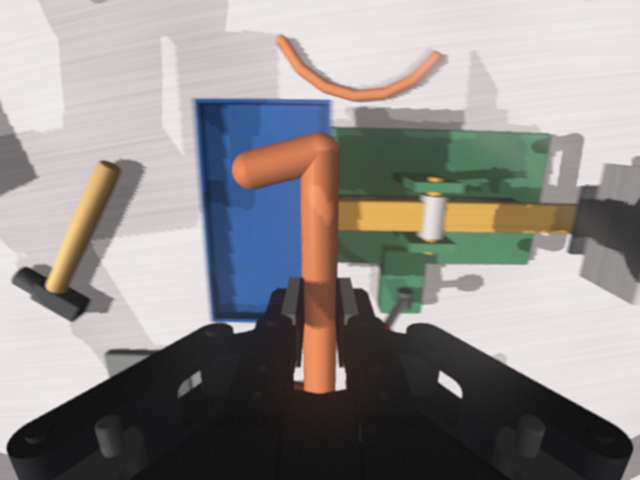

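The wrist view shows the pan at (265,210) and the bar held level with its legs toward +y. The hammer and rim are clear. The wrist and top pan estimates differ by 5 mm, so I use the middle, (.660,.1515).

```bash
python3 -m crank '{"hand":[255,255,255,255,255],"translation":[[0.03,-0.0385,-0.0073],[0.07,-0.0385,-0.0073],[0.085,-0.0385,-0.0073],[0.085,-0.0385,-0.0073],[0.085,-0.0385,-0.0073]],"dr":[[0.01,0.005,0],[0.01,0.005,0],[0.01,0.005,0],[0.01,0.005,0],[0.01,0.005,0]]}'
python3 - <<'E'
from h import *
plan((.6593,.1466,.119,-98.7))
I,D=cams.get_image("wrist")
H=cv2.cvtColor(I,cv2.COLOR_BGR2HSV);m=cv2.inRange(H,(100,120,30),(130,255,255))
v,u=np.nonzero(m[:,:]);ok=(u>60)&(u<420);P=onplane("wrist",np.c_[u,v][ok],.1235);print(cv2.minAreaRect((P[:,:2]*1000).astype(np.float32)))
cv2.imwrite("pics/w4.png",I);
E
```

```text
time_s: 4.8
position: [0.6594, 0.1433, 0.1545]
tool_rot: [[0.004, -0.153, -0.988], [-0.001, -0.988, 0.153], [-1.0, 0.0, -0.004]]
ft_force: [-0.6, 0.1, -2.1]
grip_width: 0.0141
t 4.8 p [0.6594 0.1433 0.1545] yaw -98.8 f [-0.6  0.1 -2.1] w 0.0141
   [0.0355, -0.0032, 0.0007] [-0.002, -0.004, -0.0] rows 0.7
((667.7159423828125, 145.99598693847656), (99.76091766357422, 165.36778259277344), 80.84757995605469)
```

View pics/w4.png

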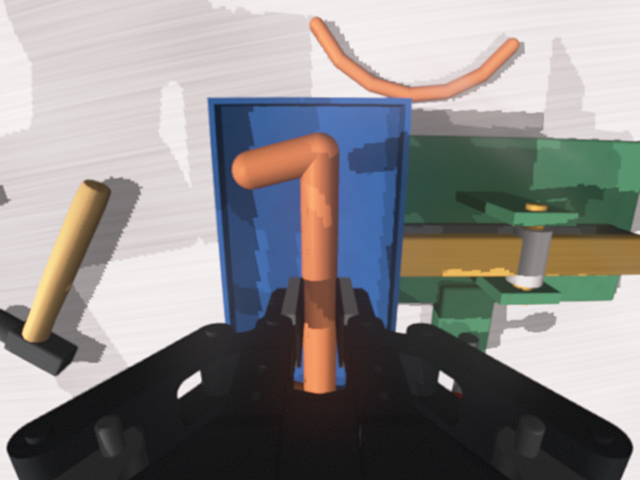

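Wrist view: the bar lies inside the pan outline, with the far rim at row 100 and sides at columns 215 to 405. Lowering straight and opening part way.

```bash
python3 -m crank '{"hand":[255,255,255,255,255],"translation":[[0.012,0,0],[0.022,0,0],[0.03,0,0],[0.036,0,0],[0.036,0,0]],"dr":[[0,0,0],[0,0,0],[0,0,0],[0,0,0],[0,0,0]]}'
python3 -m crank '{"hand":[200,160,160,160,160],"translation":[[0,0,0],[0,0,0],[0,0,0],[-0.01,0,0],[-0.03,0,0]],"dr":[[0,0,0],[0,0,0],[0,0,0],[0,0,0],[0,0,0]]}'
python3 -m crank '{"hand":[160,160,120,0,0],"translation":[[-0.03,0,0],[-0.06,0,0],[-0.1,0,0],[-0.1,0,0],[-0.1,0,0]],"dr":[[0,0,0],[0,0,0],[0,0,0],[0,0,0],[0,0,0]]}'
python3 - <<'E'
from h import *
plan((.54,.26,.26,-98.4),(.4205,.37,.26,-98.1))
I,D=cams.get_image("wrist");J,D=cams.get_image("top")
cv2.imwrite("pics/a5.png",np.hstack([cv2.resize(I,(400,300)),cv2.resize(J[100:280,200:440],(400,300))]))
E
```

```text
time_s: 5.35
position: [0.6592, 0.1438, 0.1177]
tool_rot: [[0.003, -0.153, -0.988], [-0.001, -0.988, 0.153], [-1.0, 0.0, -0.003]]
ft_force: [-0.4, 0.6, -2.3]
grip_width: 0.0137
time_s: 5.85
position: [0.659, 0.1438, 0.1488]
tool_rot: [[0.003, -0.153, -0.988], [-0.001, -0.988, 0.153], [-1.0, 0.0, -0.003]]
ft_force: [0.7, -0.4, 0.5]
grip_width: 0.0317
time_s: 6.35
position: [0.6591, 0.144, 0.2504]
tool_rot: [[0.008, -0.153, -0.988], [-0.001, -0.988, 0.153], [-1.0, -0.001, -0.008]]
ft_force: [0.4, -0.1, -1.9]
grip_width: 0.0729
t 6.35 p [0.6591 0.144  0.2504] yaw -98.8 f [ 0.4 -0.1 -1.9] w 0.0729
   [-0.0105, -0.0965, 0.1354] [-0.007, -0.008, 0.001] rows 3.3
   [0.0, -0.0914, 0.1343] [-0.005, 0.0, 0.0] rows 3.2
```

View pics/a5.png

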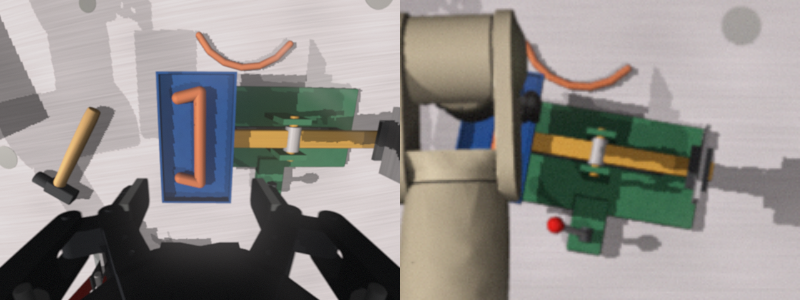

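The offcut lies flat in the pan, clear of all walls (wrist half, (188,135)). Now to the clip.

```bash
python3 -m crank '{"hand":[0,0,0,0,0],"translation":[[-0.02,-0.0965,0.1354],[-0.02,-0.0965,0.1354],[-0.02,-0.0965,0.1354],[-0.02,-0.0965,0.1354],[-0.02,-0.0965,0.1354]],"dr":[[-0.007,-0.006,0],[-0.007,-0.006,0],[-0.007,-0.006,0],[-0.007,-0.006,0],[-0.007,-0.006,0]]}'
python3 -m crank '{"hand":[0,0,0,0,0],"translation":[[0,-0.0914,0.16],[0,-0.0914,0.16],[0,-0.0914,0.16],[0,-0.0914,0.16],[0,-0.0914,0.16]],"dr":[[-0.005,0,0],[-0.005,0,0],[-0.005,0,0],[-0.005,0,0],[-0.005,0,0]]}'
python3 - <<'E'
from h import *
I,D=cams.get_image("wrist");I,D=cams.get_image("wrist");plan((.4205,.37,.2,-98.1));cv2.imwrite("pics/w6.png",I)
H=cv2.cvtColor(I,cv2.COLOR_BGR2HSV);m=cv2.inRange(H,(0,150,60),(6,255,255))|cv2.inRange(H,(172,150,60),(180,255,255))
n,l,st,_=cv2.connectedComponentsWithStats(m)
for k in range(1,n):
    if st[k,4]<80:continue
    v,u=np.nonzero(l==k);P=bydepth("wrist",np.c_[u,v],D);t=P[:,2]>P[:,2].max()-.012
    print(st[k],np.percentile(P,[2,50,98],axis=0).round(3).tolist(),"top",P[t].mean(0).round(4),np.ptp(P[t],axis=0).round(3))
v,u=np.mgrid[0:400:2,0:640:2];q=np.c_[u.ravel(),v.ravel()];P=bydepth("wrist",q,D);t=(abs(P[:,2]-.075)<.004)&(abs(P[:,0]-.42)<.1)&(abs(P[:,1]-.37)<.06)
print("standplate",t.sum(),cv2.minAreaRect((P[t,:2]*1000).astype(np.float32)))
t=(abs(P[:,2]-.014)<.005)&(abs(P[:,0]-.42)<.12)&(abs(P[:,1]-.37)<.1)
print("foot",t.sum(),cv2.minAreaRect((P[t,:2]*1000).astype(np.float32)))
E
```

```text
time_s: 6.95
position: [0.5383, 0.2616, 0.2683]
tool_rot: [[-0.002, -0.143, -0.99], [0.0, -0.99, 0.143], [-1.0, 0.0, 0.002]]
ft_force: [0.0, 0.1, -0.3]
grip_width: 0.0854
time_s: 7.45
position: [0.3931, 0.375, 0.2679]
tool_rot: [[-0.002, -0.138, -0.99], [-0.0, -0.99, 0.138], [-1.0, 0.001, 0.002]]
ft_force: [1.0, -0.6, 0.6]
grip_width: 0.0852
t 7.55 p [0.3957 0.3733 0.2677] yaw -98.1 f [-0.2 -1.1  0.3] w 0.0857
   [0.0677, -0.0003, -0.0252] [0.0, 0.001, -0.001] rows 1.4
[338 177  20  38 580] [[0.407, 0.339, 0.119], [0.42, 0.346, 0.142], [0.431, 0.352, 0.154]] top [0.4646 0.3625 0.4097] [0. 0. 0.]
[282 181   4  33 109] [[0.415, 0.392, 0.152], [0.428, 0.395, 0.153], [0.438, 0.397, 0.154]] top [0.4646 0.3625 0.4097] [0. 0. 0.]
[365 324  38   9 156] [[0.287, 0.311, 0.136], [0.293, 0.328, 0.138], [0.298, 0.343, 0.139]] top [0.4646 0.3625 0.4097] [0. 0. 0.]
standplate 108 ((421.6159362792969, 367.6443176269531), (19.259740829467773, 86.89398193359375), 89.34538269042969)
foot 1843 ((420.6817932128906, 367.6900634765625), (110.62972259521484, 129.25338745117188), 81.65281677246094)
```

View pics/w6.png

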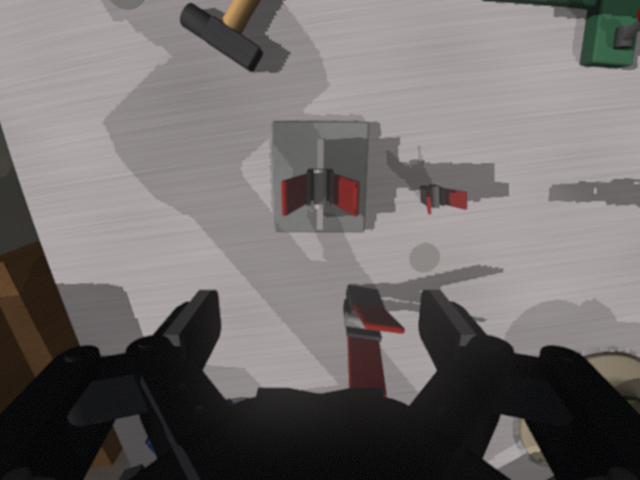

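The wrist view shows the stand clip at (320,190) with two red handles at (295,195) and (345,195). The small clip is at (440,195) and the large one at (370,340). Foot fit is 110.6x129 at (.4207,.3677), yaw -8.3, consistent with the handles. Now I squeeze.

```bash
python3 -m crank '{"hand":[0,0,0,0,0],"translation":[[0.01,0.001,-0.0267],[0.05,0.001,-0.0267],[0.09,0.001,-0.0267],[0.125,0.001,-0.0267],[0.15,0.001,-0.0267]],"dr":[[-0.004,0,0],[-0.004,0,0],[-0.004,0,0],[-0.004,0,0],[-0.004,0,0]]}' 40
python3 -m crank '{"hand":[0,80,150,220,220],"translation":[[0,0,0],[0,0,0],[0,0,0],[0,0,0],[0,0,0]],"dr":[[0,0,0],[0,0,0],[0,0,0],[0,0,0],[0,0,0]]}' 40
python3 -m crank '{"hand":[255,255,255,255,255],"translation":[[0,0,0],[0,0,0],[0,0,0],[0,0,0],[0,0,0]],"dr":[[0,0,0],[0,0,0],[0,0,0],[0,0,0],[0,0,0]]}'
python3 -c "
from h import *
I,D=cams.get_image('side');cv2.imwrite('pics/s7.png',cv2.resize(I[300:480,250:450],(800,720))[:600]);plan()"
```

```text
time_s: 8.05
position: [0.4221, 0.3671, 0.1153]
tool_rot: [[-0.004, -0.139, -0.99], [-0.002, -0.99, 0.139], [-1.0, 0.002, 0.004]]
ft_force: [0.6, 0.1, -0.5]
grip_width: 0.0854
time_s: 8.55
position: [0.4212, 0.369, 0.1191]
tool_rot: [[-0.0, -0.137, -0.991], [0.001, -0.991, 0.137], [-1.0, -0.001, 0.0]]
ft_force: [1.3, -2.0, -3.6]
grip_width: 0.0284
time_s: 9.05
position: [0.421, 0.369, 0.1184]
tool_rot: [[-0.001, -0.137, -0.991], [0.0, -0.991, 0.137], [-1.0, 0.0, 0.001]]
ft_force: [0.2, 0.1, -2.2]
grip_width: 0.0285
t 9.1 p [0.421  0.369  0.1184] yaw -97.9 f [ 0.6  0.2 -2.5] w 0.0282
```

View pics/s7.png

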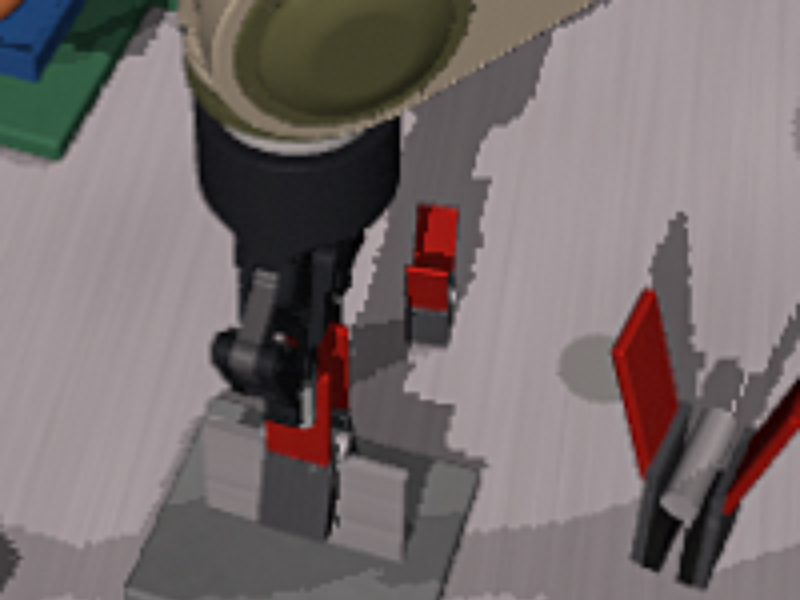

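The fingers hold both handles, slightly toward +x of their middle, and the width of 28.4 mm means fully squeezed. Lift.

```bash
python3 -m crank '{"hand":[255,255,255,255,255],"translation":[[-0.02,0,0],[-0.05,0,0],[-0.09,0,0],[-0.135,0,0],[-0.18,0,0]],"dr":[[0,0,0],[0,0,0],[0,0,0],[0,0,0],[0,0,0]]}'
python3 - <<'E'
from h import *
plan((.50,.16,.31,-98),(.60,-.08,.30,-98.7),(.6164,-.1268,.26,-98.7))
I,D=cams.get_image("wrist");J,E=cams.get_image("side")
cv2.imwrite("pics/a8.png",np.hstack([cv2.resize(I,(400,300)),cv2.resize(J[180:480,150:550],(400,300))]))
E
```

```text
time_s: 9.6
position: [0.4208, 0.3687, 0.3001]
tool_rot: [[-0.001, -0.137, -0.991], [-0.0, -0.991, 0.137], [-1.0, 0.0, 0.001]]
ft_force: [0.6, 0.2, -2.4]
grip_width: 0.0283
t 9.6 p [0.4208 0.3687 0.3001] yaw -97.9 f [ 0.6  0.2 -2.4] w 0.0283
   [-0.01, 0.196, -0.107] [0.002, 0.001, -0.0] rows 4.5
   [0.01, 0.2237, -0.1324] [0.012, 0.0, 0.0] rows 5.2
   [0.04, 0.0438, -0.0233] [0.0, 0.0, 0.0] rows 1.3
```

View pics/a8.png

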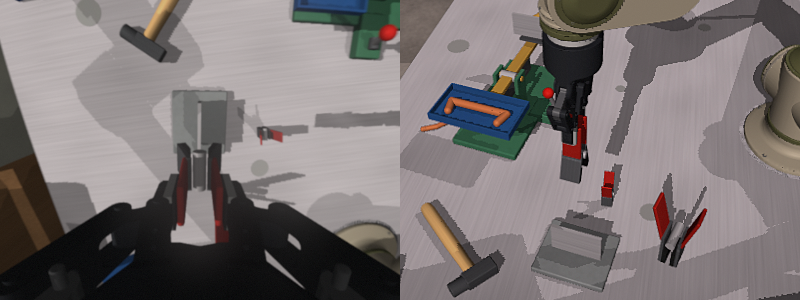

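The clip is off the stand and hangs straight. On the way I take a second plate measurement from the wrist.

```bash
python3 -m crank '{"hand":[255,255,255,255,255],"translation":[[-0.01,0.196,-0.06],[-0.01,0.196,-0.06],[-0.01,0.196,-0.06],[-0.01,0.196,-0.06],[-0.01,0.196,-0.06]],"dr":[[0.014,0,0],[0.014,0,0],[0.014,0,0],[0.014,0,0],[0.014,0,0]]}'
python3 -m crank '{"hand":[255,255,255,255,255],"translation":[[0,0.23,-0.04],[0,0.23,-0.04],[0,0.23,-0.04],[0,0.23,-0.04],[0,0.23,-0.04]],"dr":[[0,0,0],[0,0,0],[0,0,0],[0,0,0],[0,0,0]]}'
python3 - <<'E'
from h import *
I,D=cams.get_image("wrist");I,D=cams.get_image("wrist");T=cal("wrist");plan((.60,-.127,.29,-98.7),(.6164,-.1268,.26,-98.7));cv2.imwrite("pics/w9.png",I)
v,u=np.mgrid[0:480,0:640];q=np.c_[u.ravel(),v.ravel()];P=bydepth("wrist",q,D);
for a,b in((.155,.161),(.161,.172)):
    t=(P[:,2]>a)&(P[:,2]<b)&(abs(P[:,0]-.616)<.08)&(abs(P[:,1]+.127)<.05)
    print("plate",t.sum(),P[t].mean(0),cv2.minAreaRect((P[t,:2]*1000).astype(np.float32)),q[t].min(0),q[t].max(0))
# clip pin/jaws as seen: points near the tool axis
s=sensors.observe();L=(P-s["position"])@s["tool_rot"]
t=(D.ravel()>0)&(L[:,0]>-.02)&(L[:,0]<.08)&(abs(L[:,1])<.04)&(abs(L[:,2])<.05)
for a in np.arange(-.02,.08,.01):
    k=t&(L[:,0]>=a)&(L[:,0]<a+.01)
    if k.sum()>30:print(round(a,2),k.sum(),"y",L[k,1].min().round(3),L[k,1].max().round(3),"z",L[k,2].min().round(3),L[k,2].max().round(3))
E
```

```text
time_s: 10.2
position: [0.4544, 0.1623, 0.3078]
tool_rot: [[-0.002, -0.156, -0.988], [-0.001, -0.988, 0.156], [-1.0, 0.002, 0.001]]
ft_force: [-0.4, 1.1, -2.4]
grip_width: 0.0281
time_s: 10.7
position: [0.4584, -0.0691, 0.3075]
tool_rot: [[-0.002, -0.152, -0.988], [0.0, -0.988, 0.152], [-1.0, -0.0, 0.002]]
ft_force: [1.4, 0.3, -2.3]
grip_width: 0.028
t 10.8 p [ 0.4587 -0.0698  0.3072] yaw -98.9 f [ 0.6  1.2 -2.5] w 0.0286
   [0.0168, 0.0346, -0.1485] [-0.004, 0.003, -0.0] rows 3.1
   [0.03, -0.0027, -0.0162] [0.0, 0.0, 0.0] rows 0.7
plate 67 [ 0.59454152 -0.11998882  0.15842539] ((596.9312133789062, -120.28311157226562), (5.060364246368408, 60.0681037902832), 85.5408935546875) [353   0] [359  83]
plate 695 [ 0.59590526 -0.12285224  0.1649045 ] ((595.727783203125, -122.91700744628906), (6.413763999938965, 58.26725769042969), 80.31916046142578) [353   0] [363  82]
-0.02 988 y -0.027 0.029 z -0.013 0.014
-0.01 574 y -0.026 0.028 z -0.013 0.013
0.0 285 y -0.014 0.016 z -0.013 0.013
0.01 223 y -0.014 0.016 z -0.013 0.013
0.02 1754 y -0.014 0.016 z -0.017 0.02
0.03 603 y -0.014 0.016 z -0.017 0.02
0.04 156 y -0.016 0.018 z -0.016 -0.001
0.05 417 y -0.02 0.021 z -0.014 0.012
0.06 348 y -0.022 0.024 z -0.014 0.017
0.07 123 y -0.023 0.025 z -0.014 0.016
```

The wrist plate fit, extrapolated, gives (.6165,-.1262) against (.6164,-.1268) from the top camera, so they agree. The clip sits centred and straight in the fingers.

```bash
python3 -m crank '{"hand":[255,255,255,255,255],"translation":[[0,0.032,-0.1645],[0,0.032,-0.1645],[0.03,0.032,-0.1645],[0.047,0.032,-0.1645],[0.047,0.032,-0.1645]],"dr":[[-0.004,0,0],[-0.004,0,0],[-0.004,0,0],[-0.004,0,0],[-0.004,0,0]]}'
python3 - <<'E'
from h import *
I,D=cams.get_image("wrist");plan((.6165,-.1265,.207,-98.7))
v,u=np.mgrid[0:480,0:640];q=np.c_[u.ravel(),v.ravel()];P=bydepth("wrist",q,D)
t=(abs(P[:,2]-.1645)<.005)&(abs(P[:,0]-.616)<.08)&(abs(P[:,1]+.127)<.03)
s=sensors.observe();L=(P-s["position"])@s["tool_rot"]
print("plate",t.sum(),P[t].mean(0),cv2.minAreaRect((P[t,:2]*1000).astype(np.float32)),"tool y,z range",L[t].min(0),L[t].max(0))
cv2.imwrite("pics/w10.png",I)
E
```

```text
time_s: 11.3
position: [0.6173, -0.1224, 0.2547]
tool_rot: [[-0.01, -0.146, -0.989], [0.004, -0.989, 0.146], [-1.0, -0.003, 0.01]]
ft_force: [-0.4, 0.4, -3.3]
grip_width: 0.0283
t 11.35 p [ 0.6166 -0.1221  0.2577] yaw -98.4 f [ 0.1  0.7 -1.7] w 0.0281
   [0.0507, 0.0045, -0.0009] [0.006, 0.007, 0.002] rows 1.0
plate 695 [ 0.63627735 -0.13235785  0.16816054] ((616.8128662109375, -129.01658630371094), (6.031489849090576, 99.53511810302734), 80.9959716796875) tool y,z range [ 0.08788804  0.0044135  -0.05163489] [0.09739922 0.01052709 0.04794675]
```

```bash
python3 -m crank '{"hand":[255,255,255,255,255],"translation":[[0,0.006,-0.001],[0,0.006,-0.001],[0.012,0.006,-0.001],[0.018,0.006,-0.001],[0.018,0.006,-0.001]],"dr":[[0.006,0.004,0],[0.006,0.004,0],[0.006,0.004,0],[0.006,0.004,0],[0.006,0.004,0]]}'
python3 - <<'E'
from h import *
I,D=cams.get_image("wrist");I,D=cams.get_image("wrist");plan((.6165,-.1275,.207,-98.7))
v,u=np.mgrid[0:480,0:640];q=np.c_[u.ravel(),v.ravel()];P=bydepth("wrist",q,D)
s=sensors.observe();L=(P-s["position"])@s["tool_rot"]
t=(abs(P[:,2]-.1645)<.005)&(abs(P[:,0]-.616)<.08)&(abs(P[:,1]+.127)<.03)&(L[:,2]<-.022)
print("plate",t.sum(),"tool y,z range",L[t].min(0).round(4),L[t].max(0).round(4))
t=(D.ravel()>0)&(abs(L[:,0]-.018)<.016)&(abs(L[:,1])<.02)&(abs(L[:,2])<.03)
print("clip y",L[t,1].min(),L[t,1].max())
E
```

```text
time_s: 11.85
position: [0.6159, -0.129, 0.2419]
tool_rot: [[0.001, -0.153, -0.988], [0.0, -0.988, 0.153], [-1.0, -0.001, -0.001]]
ft_force: [-0.0, -0.3, -3.6]
grip_width: 0.0284
t 11.95 p [ 0.6165 -0.1292  0.2431] yaw -98.8 f [-0.4 -0.6 -1.9] w 0.0283
   [0.0361, -0.0017, 0.0003] [-0.001, -0.003, 0.0] rows 0.7
plate 398 tool y,z range [ 0.0759 -0.0024 -0.0505] [ 0.0835  0.003  -0.022 ]
clip y -0.013882876615271475 0.015968174308025784
```

Plate centred in the jaws to within about 1 mm. Lower.

```bash
python3 -m crank '{"hand":[255,255,255,255,255],"translation":[[0.008,0,0],[0.016,0,0],[0.024,0,0],[0.03,0,0],[0.036,0,0]],"dr":[[0,0,0],[0,0,0],[0,0,0],[0,0,0],[0,0,0]]}'
python3 -m crank '{"hand":[255,255],"translation":[[0,0,0],[0,0,0]],"dr":[[0,0,0],[0,0,0]]}'
```

```text
time_s: 12.45
position: [0.6166, -0.1293, 0.2064]
tool_rot: [[0.003, -0.153, -0.988], [-0.0, -0.988, 0.153], [-1.0, -0.0, -0.003]]
ft_force: [-0.1, -0.4, -2.6]
grip_width: 0.0282
time_s: 12.65
position: [0.6167, -0.1294, 0.2072]
tool_rot: [[0.003, -0.153, -0.988], [-0.0, -0.988, 0.153], [-1.0, 0.0, -0.003]]
ft_force: [-0.2, -0.1, -1.8]
grip_width: 0.0283
```

```bash
python3 -m crank '{"hand":[165,150,135,120,105],"translation":[[0,0,0],[0,0,0],[0,0,0],[0,0,0],[0,0,0]],"dr":[[0,0,0],[0,0,0],[0,0,0],[0,0,0],[0,0,0]]}'
python3 -m crank '{"hand":[80,50,20,0,0],"translation":[[0,0,0],[0,0,0],[0,0,0],[0,0,0],[0,0,0]],"dr":[[0,0,0],[0,0,0],[0,0,0],[0,0,0],[0,0,0]]}'
python3 -m crank '{"hand":[0,0,0,0,0],"translation":[[-0.01,0,0],[-0.03,0,0],[-0.07,0,0],[-0.1,0,0],[-0.1,0,0]],"dr":[[0,0,0],[0,0,0],[0,0,0],[0,0,0],[0,0,0]]}'
python3 -m crank '{"hand":[0,0,0,0,0],"translation":[[0,0,0.05],[0,0,0.1],[0,0,0.15],[0,0,0.17],[0,0,0.17]],"dr":[[0,0,0],[0,0,0],[0,0,0],[0,0,0],[0,0,0]]}'
python3 - <<'E'
from h import *
I,D=cams.get_image("wrist");I,D=cams.get_image("wrist");plan()
v,u=np.mgrid[0:480,0:640];q=np.c_[u.ravel(),v.ravel()];P=bydepth("wrist",q,D)
bx=np.array([.9885,-.1513,0]);by=np.array([.1513,.9885,0]);C=np.array([.6166,-.128,.165])
L=np.c_[(P-C)@bx,(P-C)@by,P[:,2]-.165];ok=(D.ravel()>0)&(abs(L[:,0])<.06)&(abs(L[:,1])<.05)
for a,b in((-.005,.005),(.005,.015),(.015,.03),(.03,.045),(.045,.07),(.07,.09)):
    t=ok&(L[:,2]>a)&(L[:,2]<b)
    if t.sum()>20:print(a,t.sum(),np.percentile(L[t],[1,50,99],axis=0).round(4).tolist())
J,E=cams.get_image("side")
cv2.imwrite("pics/a11.png",np.hstack([cv2.resize(I,(400,300)),cv2.resize(J[150:360,150:350],(315,300))]))
E
```

```text
time_s: 13.15
position: [0.6167, -0.1293, 0.2072]
tool_rot: [[0.003, -0.153, -0.988], [-0.0, -0.988, 0.153], [-1.0, -0.0, -0.003]]
ft_force: [-0.6, 0.6, -1.9]
grip_width: 0.0503
time_s: 13.65
position: [0.6167, -0.1294, 0.2074]
tool_rot: [[0.003, -0.153, -0.988], [-0.001, -0.988, 0.153], [-1.0, 0.0, -0.003]]
ft_force: [0.8, 0.2, 0.2]
grip_width: 0.0859
time_s: 14.15
position: [0.6173, -0.1296, 0.3128]
tool_rot: [[0.012, -0.153, -0.988], [-0.004, -0.988, 0.152], [-1.0, 0.002, -0.012]]
ft_force: [0.2, 0.1, 0.5]
grip_width: 0.0853
time_s: 14.65
position: [0.4464, -0.1027, 0.3076]
tool_rot: [[0.004, -0.153, -0.988], [-0.001, -0.988, 0.153], [-1.0, 0.001, -0.004]]
ft_force: [0.1, 0.2, 0.1]
grip_width: 0.0853
t 14.75 p [ 0.4487 -0.1035  0.307 ] yaw -98.8 f [ 0.5  0.2 -0.5] w 0.085
-0.005 600 [[-0.0489, -0.0131, -0.0049], [-0.0223, -0.0017, -0.0013], [0.0048, 0.0098, 0.0032]]
0.005 120 [[-0.0193, -0.0136, 0.0051], [-0.0157, 0.0015, 0.0113], [-0.0004, 0.0115, 0.0149]]
0.015 814 [[-0.0191, -0.0162, 0.0155], [-0.0122, -0.0011, 0.0224], [-0.0041, 0.0142, 0.0293]]
0.03 236 [[-0.015, -0.0223, 0.0302], [-0.0137, -0.0012, 0.0365], [-0.0082, 0.0198, 0.0449]]
0.045 66 [[-0.0152, -0.0243, 0.0451], [-0.0145, -0.0192, 0.0475], [-0.0129, 0.0217, 0.051]]
```

View pics/a11.png

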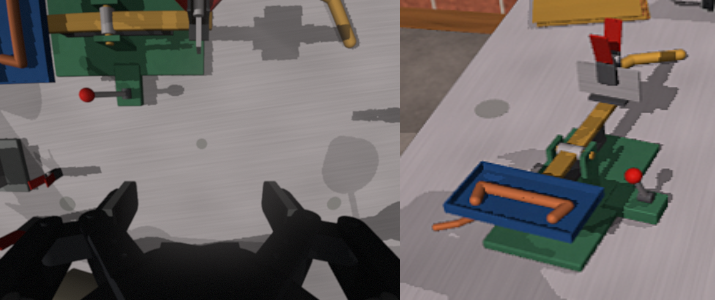

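The clip stands straight on the plate (offsets -24/+22 mm, pin about 22 mm above the edge). The offcut is in the pan and the beam is arrested. That was my 12th picture, so the rest goes by numbers. Next is the lever.

```bash
cat >> h.py <<'E'
bx=np.array([.9885,-.1513]);by=np.array([.1513,.9885]);C=np.array([.6375,.011])
def B(x,y,z):
    p=C+x*bx+y*by;return (p[0],p[1],z,-98.7)
def look():
    I,D=cams.get_image("top");H=cv2.cvtColor(I,cv2.COLOR_BGR2HSV)
    v,u=np.mgrid[0:480,0:640];q=np.c_[u.ravel(),v.ravel()];P=bydepth("top",q,D);L=np.c_[(P[:,:2]-C)@bx,(P[:,:2]-C)@by,P[:,2]];ok=D.ravel()>0
    red=((cv2.inRange(H,(0,170,60),(6,255,255))|cv2.inRange(H,(172,150,60),(180,255,255))).ravel()>0)&ok
    blue=(cv2.inRange(H,(100,120,30),(130,255,255)).ravel()>0)&ok&(abs(L[:,0])<.1)&(abs(L[:,1]-.14)<.06)&(L[:,2]<.2)
    cop=(cv2.inRange(H,(3,90,60),(14,255,255)).ravel()>0)&ok&(abs(L[:,0])<.085)&(abs(L[:,1]-.14)<.06)&(L[:,2]<.2)&(L[:,2]>.08)
    k=red&(abs(L[:,0]+.11)<.03)&(abs(L[:,1])<.08);c=red&(abs(L[:,0])<.03)&(abs(L[:,1]+.14)<.05)
    pl=ok&(abs(L[:,1]+.14)<.01)&(abs(L[:,0])<.06)&(abs(L[:,0])>.025)&(L[:,2]>.13)&(L[:,2]<.2)
    for n,m in(("knob",k),("clip",c),("pan",blue),("offcut",cop),("plate",pl)):
        if m.sum()>5:print(n,m.sum(),np.median(L[m],0).round(4).tolist(),L[m].min(0).round(3).tolist(),L[m].max(0).round(3).tolist())
E
python3 -c "
from h import *
look();plan(B(-.115,.0,.26),B(-.115,.086,.18),B(-.115,.086,.1))"
```

```text
knob 60 [-0.1102, 0.0399, 0.1165] [-0.118, 0.031, 0.109] [-0.101, 0.049, 0.123]
clip 135 [-0.0037, -0.1572, 0.2285] [-0.016, -0.167, 0.194] [0.01, -0.109, 0.243]
pan 2391 [-0.0083, 0.1329, 0.1091] [-0.089, 0.09, 0.098] [0.089, 0.189, 0.129]
offcut 511 [0.0024, 0.1387, 0.1236] [-0.065, 0.09, 0.1] [0.072, 0.171, 0.131]
plate 87 [-0.0271, -0.1385, 0.163] [-0.051, -0.142, 0.132] [0.05, -0.136, 0.171]
t 14.85 p [ 0.4492 -0.1036  0.3064] yaw -98.8 f [-0.3 -0.3 -0.9] w 0.0852
   [0.0466, -0.1418, -0.0534] [-0.001, -0.003, 0.0] rows 3.2
   [0.08, -0.086, -0.0] [0.0, 0.0, 0.0] rows 2.3
   [0.08, 0.0, 0.0] [0.0, 0.0, 0.0] rows 1.6
```

```bash
python3 -m crank '{"hand":[255,255,255,255,255],"translation":[[0,-0.1418,-0.0534],[0,-0.1418,-0.0534],[0.02,-0.1418,-0.0534],[0.0466,-0.1418,-0.0534],[0.0466,-0.1418,-0.0534]],"dr":[[0,-0.003,0],[0,-0.003,0],[0,-0.003,0],[0,-0.003,0],[0,-0.003,0]]}' 30
python3 -m crank '{"hand":[255,255,255,255,255],"translation":[[0,-0.05,0],[0,-0.086,0],[0.03,-0.086,0],[0.07,-0.086,0],[0.08,-0.086,0]],"dr":[[0,0,0],[0,0,0],[0,0,0],[0,0,0],[0,0,0]]}'
python3 -m crank '{"hand":[255,255,255],"translation":[[0.04,0,0],[0.08,0,0],[0.08,0,0]],"dr":[[0,0,0],[0,0,0],[0,0,0]]}'
python3 -c "
from h import *
plan(B(-.115,.06,.1),B(-.115,-.0,.1),B(-.115,-.018,.1));look()"
```

```text
time_s: 15.35
position: [0.5227, 0.0301, 0.2562]
tool_rot: [[-0.008, -0.15, -0.989], [0.001, -0.989, 0.15], [-1.0, -0.0, 0.008]]
ft_force: [0.5, 0.4, -0.3]
grip_width: 0.0126
time_s: 15.85
position: [0.5352, 0.113, 0.1777]
tool_rot: [[-0.006, -0.153, -0.988], [-0.0, -0.988, 0.153], [-1.0, 0.001, 0.006]]
ft_force: [-1.2, -0.4, 0.5]
grip_width: -0.0001
time_s: 16.15
position: [0.5348, 0.1128, 0.0976]
tool_rot: [[-0.007, -0.154, -0.988], [-0.0, -0.988, 0.154], [-1.0, 0.001, 0.007]]
ft_force: [-0.3, 0.5, 0.4]
grip_width: 0.0001
t 16.15 p [0.5348 0.1128 0.0976] yaw -98.8 f [-0.3  0.5  0.4] w 0.0001
   [-0.0023, 0.0251, -0.0019] [-0.003, 0.007, -0.001] rows 0.5
   [0.0, 0.06, 0.0] [0.0, 0.0, 0.0] rows 1.2
   [0.0, 0.018, 0.0] [0.0, 0.0, 0.0] rows 0.4
clip 164 [-0.0036, -0.1552, 0.2256] [-0.016, -0.167, 0.195] [0.009, -0.109, 0.242]
pan 1698 [0.0161, 0.128, 0.1088] [-0.045, 0.09, 0.099] [0.089, 0.189, 0.129]
offcut 387 [0.0271, 0.1376, 0.1233] [-0.046, 0.129, 0.114] [0.071, 0.17, 0.131]
plate 88 [-0.0277, -0.1383, 0.1634] [-0.051, -0.142, 0.131] [0.05, -0.136, 0.17]
```

```bash
python3 -m crank '{"hand":[255,255,255,255,255],"translation":[[0,0.015,0],[0,0.03,0],[0,0.045,0],[0,0.06,0],[0,0.075,0]],"dr":[[0,0,0],[0,0,0],[0,0,0],[0,0,0],[0,0,0]]}'
python3 -m crank '{"hand":[255,255,255],"translation":[[0,0.01,0],[0,0.018,0],[0,0.021,0]],"dr":[[0,0,0],[0,0,0],[0,0,0]]}'
python3 -m crank '{"hand":[255,255],"translation":[[0,0.003,0],[0,0.005,0]],"dr":[[0,0,0],[0,0,0]]}'
python3 -c "
from h import *
plan()"
```

```text
time_s: 16.7
position: [0.5249, 0.0379, 0.1015]
tool_rot: [[0.002, -0.153, -0.988], [-0.0, -0.988, 0.153], [-1.0, -0.0, -0.002]]
ft_force: [0.2, 1.5, 1.7]
grip_width: 0.0004
time_s: 17.0
position: [0.5211, 0.018, 0.0999]
tool_rot: [[-0.001, -0.153, -0.988], [0.0, -0.988, 0.153], [-1.0, -0.0, 0.001]]
ft_force: [-0.2, 1.9, -1.1]
grip_width: 0.0002
time_s: 17.2
position: [0.5205, 0.0139, 0.1]
tool_rot: [[-0.001, -0.152, -0.988], [0.0, -0.988, 0.152], [-1.0, -0.0, 0.001]]
ft_force: [0.1, 2.8, -0.9]
grip_width: -0.0002
t 17.2 p [0.5205 0.0139 0.1   ] yaw -98.8 f [ 0.1  2.8 -0.9] w -0.0002
```

```bash
python3 -m crank '{"hand":[255,255],"translation":[[0,0.002,0],[0,0.003,0]],"dr":[[0,0,0],[0,0,0]]}'
python3 -m crank '{"hand":[255,255],"translation":[[0,0.002,0],[0,0.003,0]],"dr":[[0,0,0],[0,0,0]]}'
```

```text
time_s: 17.4
position: [0.5201, 0.0117, 0.1]
tool_rot: [[-0.0, -0.152, -0.988], [0.002, -0.988, 0.152], [-1.0, -0.002, 0.0]]
ft_force: [1.0, 8.3, -1.8]
grip_width: -0.0002
time_s: 17.6
position: [0.5198, 0.0107, 0.0999]
tool_rot: [[0.001, -0.153, -0.988], [0.006, -0.988, 0.153], [-1.0, -0.006, 0.0]]
ft_force: [4.2, 21.0, -2.9]
grip_width: -0.0002
```

At the stop (force rose to 21 N). Back off, lift away, and let the beam settle.

```bash
python3 -m crank '{"hand":[255,255,255,255,255],"translation":[[0,-0.02,0],[0,-0.04,0],[-0.03,-0.04,0],[-0.08,-0.04,0.02],[-0.12,-0.04,0.06]],"dr":[[0,0,0],[0,0,0],[0,0,0],[0,0,0],[0,0,0]]}'
python3 -m crank '{"hand":[255,255,255,255,255],"translation":[[0,0.05,0.03],[0,0.1,0.05],[0,0.1,0.05],[0,0.1,0.05],[0,0.1,0.05]],"dr":[[0,0,0],[0,0,0],[0,0,0],[0,0,0],[0,0,0]]}'
python3 -m crank '{"hand":[255,255,255,255,255],"translation":[[0,0,0],[0,0,0],[0,0,0],[0,0,0],[0,0,0]],"dr":[[0,0,0],[0,0,0],[0,0,0],[0,0,0],[0,0,0]]}'
python3 -c "
from h import *
look();plan()"
```

```text
time_s: 18.1
position: [0.4742, 0.0552, 0.2147]
tool_rot: [[0.002, -0.152, -0.988], [-0.001, -0.988, 0.152], [-1.0, 0.001, -0.002]]
ft_force: [0.9, 0.3, 0.8]
grip_width: 0.0002
time_s: 18.6
position: [0.4092, -0.0355, 0.213]
tool_rot: [[0.0, -0.153, -0.988], [-0.0, -0.988, 0.153], [-1.0, 0.0, -0.0]]
ft_force: [-0.2, -0.2, 0.1]
grip_width: -0.0004
time_s: 19.1
position: [0.4088, -0.0355, 0.2128]
tool_rot: [[-0.0, -0.152, -0.988], [0.0, -0.988, 0.152], [-1.0, -0.0, 0.0]]
ft_force: [-0.2, -0.6, -0.2]
grip_width: 0.0003
knob 62 [-0.1102, -0.0388, 0.1161] [-0.119, -0.049, 0.108] [-0.1, -0.03, 0.122]
clip 136 [-0.0037, -0.1569, 0.2292] [-0.016, -0.167, 0.196] [0.01, -0.109, 0.243]
pan 2482 [-0.0059, 0.1388, 0.1091] [-0.089, 0.09, 0.099] [0.089, 0.19, 0.128]
offcut 514 [0.0025, 0.139, 0.1232] [-0.064, 0.128, 0.115] [0.07, 0.171, 0.132]
plate 87 [-0.0282, -0.1382, 0.1632] [-0.051, -0.142, 0.132] [0.05, -0.136, 0.173]
t 19.15 p [ 0.4088 -0.0356  0.2128] yaw -98.8 f [-0.4 -0.3 -0.6] w 0.0003
```

The lever is at its stop (knob y -38.8 against +39.9 mm before). Pan and plate heights are unchanged, so the beam is level. I wait a little more and then approach from the other side.

```bash
python3 -m crank '{"hand":[255,255,255,255,255],"translation":[[0,0,0],[0,0,0],[0,0,0],[0,0,0],[0,0,0]],"dr":[[0,0,0],[0,0,0],[0,0,0],[0,0,0],[0,0,0]]}'
python3 -m crank '{"hand":[255,255,255,255,255],"translation":[[0,0,0],[0,0,0],[0,0,0],[0,0,0],[0,0,0]],"dr":[[0,0,0],[0,0,0],[0,0,0],[0,0,0],[0,0,0]]}'
python3 -c "
from h import *
look();plan(B(-.115,-.086,.21),B(-.115,-.086,.1),B(-.115,.014,.1))"
```

```text
time_s: 19.65
position: [0.4087, -0.0357, 0.2128]
tool_rot: [[-0.0, -0.153, -0.988], [-0.0, -0.988, 0.153], [-1.0, 0.0, 0.0]]
ft_force: [0.9, 0.5, 0.3]
grip_width: 0.0
time_s: 20.15
position: [0.4087, -0.0357, 0.2128]
tool_rot: [[-0.0, -0.153, -0.988], [0.0, -0.988, 0.153], [-1.0, -0.0, 0.0]]
ft_force: [-0.3, 0.1, 0.4]
grip_width: -0.0003
knob 66 [-0.1103, -0.039, 0.1158] [-0.12, -0.049, 0.107] [-0.1, -0.03, 0.122]
clip 137 [-0.0036, -0.157, 0.2294] [-0.016, -0.167, 0.194] [0.01, -0.109, 0.242]
pan 2492 [-0.005, 0.1388, 0.1091] [-0.089, 0.09, 0.098] [0.09, 0.19, 0.128]
offcut 517 [0.0029, 0.139, 0.1233] [-0.065, 0.091, 0.095] [0.071, 0.17, 0.132]
plate 89 [-0.0283, -0.1384, 0.1629] [-0.051, -0.142, 0.131] [0.051, -0.136, 0.172]
t 20.2 p [ 0.4087 -0.0357  0.2128] yaw -98.8 f [-0.2  0.  -1.2] w -0.0002
   [0.0028, 0.0051, -0.1041] [-0.001, 0.0, 0.0] rows 2.1
   [0.11, 0.0, 0.0] [0.0, 0.0, 0.0] rows 2.2
   [0.0, -0.1, -0.0] [0.0, 0.0, 0.0] rows 2.0
```

```bash
python3 -m crank '{"hand":[255,255,255,255,255],"translation":[[0.003,0.005,-0.05],[0.003,0.005,-0.104],[0.03,0.005,-0.104],[0.08,0.005,-0.104],[0.113,0.005,-0.104]],"dr":[[0,0,0],[0,0,0],[0,0,0],[0,0,0],[0,0,0]]}'
python3 -m crank '{"hand":[255,255,255,255,255],"translation":[[0,0,0],[0,-0.02,0],[0,-0.035,0],[0,-0.05,0],[0,-0.065,0]],"dr":[[0,0,0],[0,0,0],[0,0,0],[0,0,0],[0,0,0]]}'
python3 -m crank '{"hand":[255,255,255,255],"translation":[[0,-0.015,0],[0,-0.027,0],[0,-0.034,0],[0,-0.036,0]],"dr":[[0,0,0],[0,0,0],[0,0,0],[0,0,0]]}'
python3 -m crank '{"hand":[255,255],"translation":[[0,-0.002,0],[0,-0.003,0]],"dr":[[0,0,0],[0,0,0]]}'
```

```text
time_s: 20.7
position: [0.5101, -0.0562, 0.0972]
tool_rot: [[-0.002, -0.153, -0.988], [0.001, -0.988, 0.153], [-1.0, -0.0, 0.002]]
ft_force: [0.7, -0.4, -0.0]
grip_width: -0.0003
time_s: 21.2
position: [0.5216, 0.0082, 0.1016]
tool_rot: [[0.003, -0.153, -0.988], [-0.001, -0.988, 0.153], [-1.0, 0.0, -0.003]]
ft_force: [-0.6, -2.4, 1.2]
grip_width: -0.0
time_s: 21.6
position: [0.5259, 0.0442, 0.0996]
tool_rot: [[-0.001, -0.152, -0.988], [0.0, -0.988, 0.152], [-1.0, 0.0, 0.001]]
ft_force: [-1.5, -2.7, -1.0]
grip_width: 0.0001
time_s: 21.8
position: [0.5261, 0.0451, 0.0995]
tool_rot: [[-0.002, -0.153, -0.988], [-0.002, -0.988, 0.153], [-1.0, 0.002, 0.002]]
ft_force: [-3.1, -10.7, -2.2]
grip_width: -0.0003
```

```bash
python3 -m crank '{"hand":[255,255],"translation":[[0,-0.002,0],[0,-0.003,0]],"dr":[[0,0,0],[0,0,0]]}'
python3 -m crank '{"hand":[255,255,255,255,255],"translation":[[0,0.02,0],[0,0.04,0],[-0.03,0.04,0],[-0.08,0.04,0.02],[-0.12,0.04,0.06]],"dr":[[0,0,0],[0,0,0],[0,0,0],[0,0,0],[0,0,0]]}'
python3 -m crank '{"hand":[255,255,255,255,255],"translation":[[0,0,0.03],[0,0,0.05],[0,0,0.05],[0,0,0.05],[0,0,0.05]],"dr":[[0,0,0],[0,0,0],[0,0,0],[0,0,0],[0,0,0]]}'
python3 -c "
from h import *
look();plan()"
```

```text
time_s: 22.0
position: [0.5262, 0.046, 0.0993]
tool_rot: [[-0.003, -0.153, -0.988], [-0.006, -0.988, 0.153], [-1.0, 0.006, 0.002]]
ft_force: [-6.5, -23.5, -2.0]
grip_width: -0.0001
time_s: 22.5
position: [0.4693, 0.0173, 0.2143]
tool_rot: [[0.002, -0.154, -0.988], [0.0, -0.988, 0.154], [-1.0, -0.001, -0.002]]
ft_force: [0.2, 0.3, 0.3]
grip_width: 0.0001
time_s: 23.0
position: [0.4201, 0.0252, 0.2124]
tool_rot: [[0.0, -0.153, -0.988], [0.0, -0.988, 0.153], [-1.0, -0.0, -0.0]]
ft_force: [0.4, 0.1, 0.0]
grip_width: 0.0001
knob 58 [-0.1103, 0.0418, 0.1161] [-0.119, 0.033, 0.109] [-0.102, 0.051, 0.126]
clip 132 [-0.0032, -0.1572, 0.229] [-0.016, -0.167, 0.195] [0.009, -0.11, 0.244]
pan 2412 [-0.0081, 0.1328, 0.1095] [-0.089, 0.09, 0.1] [0.09, 0.19, 0.13]
offcut 519 [0.0037, 0.1385, 0.1238] [-0.065, 0.091, 0.1] [0.071, 0.171, 0.134]
plate 90 [-0.0266, -0.1386, 0.1624] [-0.051, -0.143, 0.131] [0.051, -0.136, 0.168]
t 23.05 p [0.4201 0.0252 0.2123] yaw -98.8 f [0.5 0.1 0. ] w -0.0001
```

```bash
python3 -c "
from rig import env
print(env.close_job())"
```

```text
the job is handed in; nothing more can be done
None
```

I handed the job in at about 23 s of robot time. `close_job()` gives no verdict, so what follows rests on my own checks.

- **Done, in order:** I laid the copper offcut in the blue pan and moved the middle-sized clip from its stand onto the steel plate. I then pushed the lever fully over, backed off for a little over 2 s, and pushed it fully back.
- **Lever:** It reached its stop both ways, with the force rising to 21 N and 24 N. The knob went from +40 mm to -39 mm and back to +42 mm.
- **Beam:** While free, the pan and plate heights were unchanged within about 1 mm, so it was level.
- **Offcut and clip:** At the end both were in place. The clip stood symmetric on the plate (-24/+22 mm), with its pin about 22 mm above the edge. The wrist force was near zero with the arm clear.
- **Disagreements:** The wrist and top cameras differed by about 5 mm on the offcut and pan. I used the wrist camera's value for the offcut. For the pan I aimed about midway and released about 3 mm off that point. For the plate, readings agreed to about 3 mm.
- **Not measured:** I did not measure the hammer, spout and rim again at the end. The arm passed well clear of them.

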